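# Move the lamp boom to its next hole, over the seed dish

## Task

The lamp's telescopic boom is locked in its middle hole, so the lamp hangs between two dishes. Squeeze the two red spring buttons flush with the tube, slide the tube one hole along in the direction that brings the lamp over the dish with the seeds, and let go with both buttons popped out in that hole. Do not move the dishes and leave the bottle and the tip box where they are.

Things in the scene. Friction and masses are not known exactly. Their poses are not given: they have to be found in the camera images.
- stand: Fixed stand: white base 170 x 530 x 20 mm (y -280 to +250 mm) with a glowing panel, and a grey post that holds a level dark inner bar along y, its axis 170 mm above the table. Origin: on the table, straight below the middle between the two red buttons. z is up; y runs from the lamp end to the post, whose clamp fills y 194 to 236 mm and is 188 mm high. Nothing stands over the tube.
- boom (a joint): Slide (m) of the square aluminium tube, 32 x 32 x 305 mm, that carries the lamp over the inner bar. 0 = middle hole; grows as the tube slides away from the post (stand's -y). Holes 60 mm apart, on both sides: the buttons lock at -0.060, 0 and +0.060, with about 2 mm of play; end stops at +-0.075. Unlocked, it rubs with 2 to 5 N.
- button_near (a joint): Red round-ended spring pin, 12 mm thick, on the fixed bar, sticking out to the stand's -x through the tube's hole. Value: how far it is pressed in (m). 0 = popped out, 6 mm proud; 0.006 = flush; 0.008 = under the 2 mm wall. Spring 2.5 N out, 4 N flush. With both flush, pushing the tube along (10 to 20 N) makes the hole edges ride over the tips; they pop out by themselves in the next hole.
- button_far (a joint): The same button on the tube's opposite side (stand's +x), coaxial with the first: 44 mm over both when out, 32 mm when flush. Both must be in for the tube to slide. The buttons do not move along with the tube.
- grip_point (a point): Point on the tube's axis at its middle hole, moving with the tube: at the start midway between the two buttons, 170 mm above the table. Blue bands round the tube lie 30 mm either side of it. Here the tube can be gripped from above across its sides (along the stand's x) with the pads on the buttons; the grip then also carries the tube along.
- lamp_point (a point): Centre of the lower face of the black round lamp head, 68 mm wide, that hangs under the tube 170 mm from grip_point towards the stand's -y; 99 mm above the table.
- seed_dish: Loose clear round dish, 70 mm wide, 14 mm high, holding five dark brown seeds, standing on the glowing panel (20 mm above the table) about 60 mm from under the lamp, either on the post's side or on the other side. Origin: centre of its underside.
- empty_dish: The same dish, empty, on the other side of the lamp. Origin: centre of its underside.
- bottle: Loose small amber bottle with black cap, 52 mm wide, 95 mm high, on the table beyond the base. Origin: centre of its underside.
- tip_box: Loose blue box with clear lid, 82 x 112 x 53 mm high, on the table on the robot's side of the base. Origin: centre of its underside.
Mind the look-alikes: they are no part of the job. Leave any orange look-alike of the seed_dish alone.

How it is judged:
By the outcome, as a careful person would: the job done as asked, in the order asked, and still so for the second after the job is handed in, with the robot touching nothing.
It also fails if it takes over 35 s, if anything falls off the work surface, if the arm or the gripper's body presses on something with over 40 N, if the wrist force passes 120 N, or if a joint passes its speed limit or range.

## Robot

A 6-joint arm with a two-finger parallel gripper is mounted at the origin on the work surface. World frame = base frame: x ahead of the robot, y to its left, z up, the work surface at z = 0. Lengths are in m, angles in rad, forces in N, time in s.
With the tool pointing down it reaches from about 0.35 to 0.975 m from the base axis. Payload 4.9 kg.
Tool frame: the origin (TCP) lies midway between the tips of the shut fingers; the grasp point (between the pads) lies 19 mm behind it; z points along the fingers, y is the direction in which the jaws open and shut (so a half turn about z gives the same grasp; the last joint's range is limited). The gripper opens to 85 mm and grips with 20 to 120 N. Pads are 22 mm wide; open, the fingers measure 114 mm over their backs; the gripper's body (76 mm by 85 mm) begins 54 mm behind the grasp point. The pads swing forward as they close: fully open they stand 13 mm farther back than shut.
Start: joints at [-1.419, 0.053, 1.613, -0, 1.476, -0.119], TCP at [0.167, -0.602, 0.231] pointing down, gripper open.
Joint ranges: [-3.01, 3.01], [-1.01, 2.22], [0.06, 2.58], [-1.02, 4.17], [0.09, 2.62], [-3.14, 3.14]. Speed limits (rad/s): [2.57, 2.57, 3.14, 3.14, 3.14, 3.14].

## Interface

Orientations are given as a unit quaternion [w, x, y, z].
In Python, from plant import manip gives the robot as it stands. The module is installed in compiled form; this text tells all that it offers.
- The arm moves only by the tool move_arm, never from a script. Its argument "rows" is a list of rows, each an object of numbers: "tx", "ty", "tz": the shift along the tool's x, y, z in m; "ax", "ay", "az": the turn, a rotation vector about the tool's x, y, z in degrees; "jaw": the closure in counts, from 0 (fully open) to 255 (shut). In form: [{"tx": .., "ty": .., "tz": .., "ax": .., "ay": .., "az": .., "jaw": ..}, ...]. A call has 1 to 12 rows; each row shifts and turns the pose as measured when the row begins, along the tool's axes as they then stand; what a row does not reach is not made up. A row lasts 1/10 s, in which the tool goes at most 50 mm and 8.59 degrees, less where a joint would pass 70% of its speed; a pose out of reach is approached as far as the arm can. A call with a gripper value outside its range is refused whole. The fingers move at their own pace and stop on an object; the grip force is fixed at half the most. Time passes only in rows, so rows that do not move let the fingers close. It gives the time, the measured TCP pose, the force and the opening at its end, in the units of the state.
- manip.state(): the state, without advancing time (a new reading comes with each control period).
- manip.grab_frame(name): name is "scene" or "top" or "wrist"; returns a dict with "color" (400x640x3 uint8, red, green, blue), "intrinsics" (3x3 intrinsics, pixels), "dist_coeffs" ([k1, k2, p1, p2, k3] as OpenCV has them; the pictures are not rectified), "R" (3x3) and "t" (3): a world point X has camera coordinates R X + t. Camera axes: x right, y down, z forward; pixel columns grow to the right and rows downward; lengths in m; the calibration is good to about 2 mm. A picture is of the moment at which its call begins. There is no depth.
- manip.job_done(): hands the job in, once; it reports no verdict.
The state is a dict: "time": time; "joint_pos": joint angles; "joint_vel": joint speeds; "joint_efforts": joint torques, N m; "tool_pos": TCP position; "tool_rot": TCP orientation; "contact_force": force on the tool from outside, world axes, zero at the start; "ft_torque": the same for the moment, N m; "gripper_width": opening from 0.0 (shut) to 1.0 (fully open).
Only numpy, scipy, OpenCV 4.12 (cv2) and the standard library are available. Lean on these libraries where they do the work, as an engineer would, in place of code of your own. Each camera call takes 0.05 s, during which the arm holds its last target.

## Working session

There is one attempt and no reset: what is moved stays moved. The work goes in short steps, Python scripts to look and compute and a tool call to move; the robot and the scene stay as the last step left them, time stands still between calls to the robot, and variables do not carry over. Pictures are saved under pics/ and viewed, and the job is handed in when it is done.

Besides the shell and the picture viewer there is one more tool, called by a JSON object that holds its "fn" and its "kwargs". move_arm: Moves the arm, as the interface text tells. Its arguments: {"type":"object","properties":{"rows":{"type":"array"}},"required":["rows"]}

```bash
mkdir -p pics; python3 - <<'E'
from plant import manip
import cv2,pickle
s=manip.state();print(s)
d={}
for n in("scene","top","wrist"):
    f=manip.grab_frame(n);d[n]=f
    cv2.imwrite(f"pics/{n}0.png",f["color"][:,:,::-1]);print(n,f["intrinsics"],f["dist_coeffs"],f["R"],f["t"])
pickle.dump(d,open("f0.pkl","wb"))
E
```

```text
{'time': 0.0, 'joint_pos': array([-1.41901417e+00,  5.33381260e-02,  1.61428593e+00, -2.83127591e-05,
        1.47597717e+00, -1.19032305e-01]), 'joint_vel': array([-0.00118932, -0.00114595, -0.00135927,  0.00122983,  0.00043324,
        0.00060568]), 'joint_efforts': array([ 5.95387755e-04, -3.93671536e+01, -3.70182252e+01, -1.80228739e-05,
        6.83413455e-03, -1.49024550e-05]), 'tool_pos': array([ 0.16707749, -0.60161696,  0.23007944]), 'tool_rot': array([-1.00392078e-03,  9.90845757e-01,  1.34995097e-01, -3.05339213e-05]), 'contact_force': array([-0.12180716, -0.63612956, -0.44218751]), 'ft_torque': array([ 0.04109374, -0.05771468,  0.01470757]), 'gripper_width': 1.0043650249280058}
scene [[479.23299771   0.         311.53706745]
 [  0.         479.23299771 192.50261817]
 [  0.           0.           1.        ]] [-0.02387161  0.          0.          0.          0.        ] [[ 0.03911131  0.99919362 -0.00907789]
 [ 0.83138936 -0.03757998 -0.55441814]
 [-0.55431221  0.01413676 -0.83218875]] [-0.05710969 -0.41244459  1.50689763]
top [[510.06109231   0.         322.04687654]
 [  0.         510.06109231 194.59946255]
 [  0.           0.           1.        ]] [-0.16973369  0.          0.          0.          0.        ] [[ 2.15510053e-02 -9.99767344e-01 -9.01394657e-04]
 [-9.98924655e-01 -2.14958035e-02 -4.10787565e-02]
 [ 4.10498230e-02  1.78571384e-03 -9.99155505e-01]] [0.03610339 0.56328768 1.15808883]
wrist [[331.22184365   0.         320.24322147]
 [  0.         331.22184365 205.59658813]
 [  0.           0.           1.        ]] [-0.02505639  0.          0.          0.          0.        ] [[ 0.2664244  -0.96385472 -0.00145509]
 [-0.92696622 -0.25664092  0.27362214]
 [-0.26410543 -0.0715508  -0.96183616]] [-0.6247882  -0.03518807  0.37887647]
```

View pics/scene0.png

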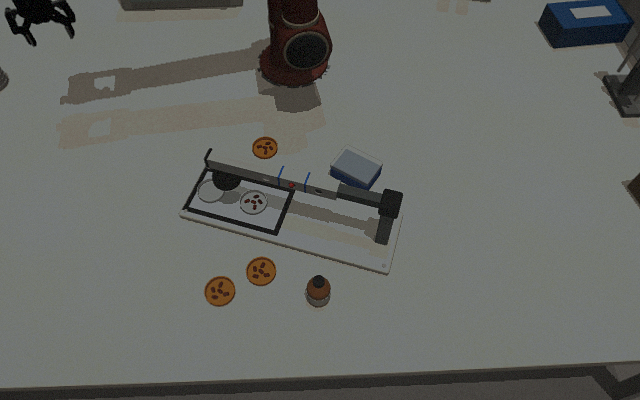

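View pics/top0.png

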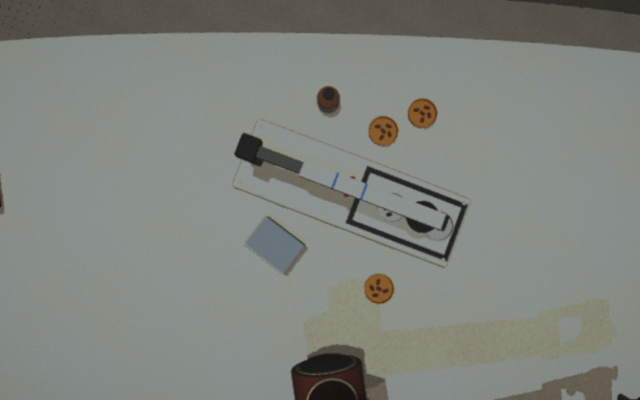

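View pics/wrist0.png

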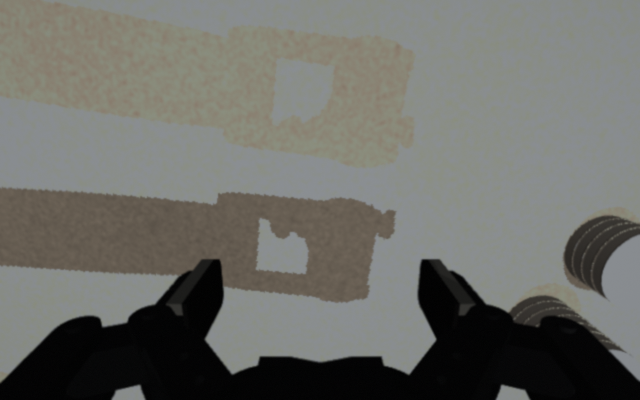

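The scene view shows the seeded dish at about (254,202), on the post side of the lamp at (227,180). The empty dish is at (210,190), on the far side. So the tube has to slide towards the post (+y of the stand, boom -0.060). In the top view the red buttons are near (353,177) and (346,195). Next I'll measure them.

```bash
cat > h.py <<'E'
import cv2,numpy as np
def ray(f,uv):
    K=f["intrinsics"];d=np.array(f["dist_coeffs"])
    n=cv2.undistortPoints(np.array([[uv]],float),K,d)[0,0]
    R=f["R"];c=-R.T@f["t"];v=R.T@np.array([n[0],n[1],1.]);return c,v/np.linalg.norm(v)
def onz(f,uv,z):
    c,v=ray(f,uv);return c+v*(z-c[2])/v[2]
def two(f,a,g,b):
    c1,v1=ray(f,a);c2,v2=ray(g,b)
    s=np.linalg.lstsq(np.c_[v1,-v2],c2-c1,rcond=None)[0]
    p,q=c1+s[0]*v1,c2+s[1]*v2;return (p+q)/2,np.linalg.norm(p-q)
def blobs(m,mn=4):
    n,l,st,c=cv2.connectedComponentsWithStats(m.astype(np.uint8));return [(c[i].round(2),st[i,4]) for i in range(1,n) if st[i,4]>=mn]
E
python3 - <<'E'
import pickle,cv2,numpy as np
from h import *
d=pickle.load(open("f0.pkl","rb"))
for n in("top","scene"):
    f=d[n];hsv=cv2.cvtColor(f["color"],cv2.COLOR_RGB2HSV);H,S,V=[hsv[...,i].astype(int) for i in range(3)]
    red=((H<5)|(H>172))&(S>140)&(V>60)
    blue=(H>100)&(H<125)&(S>150)
    print(n);
    for k,m in(("red",red),("blue",blue)):
        for c,a in blobs(m):print(k,c,a,onz(f,c,.17 if k=="red" else .186).round(4))
f=d["top"]["color"][110:280,220:480,::-1]
cv2.imwrite("pics/topz.png",cv2.resize(f,None,fx=3,fy=3,interpolation=cv2.INTER_CUBIC))
f=d["scene"]["color"][130:280,170:420,::-1]
cv2.imwrite("pics/scz.png",cv2.resize(f,None,fx=3.2,fy=3.2,interpolation=cv2.INTER_CUBIC))
E
```

```text
top
red [345.75 194.75] 4 [0.5566 0.0009 0.17  ]
red [311.2 381.4] 5 [0.1815 0.0616 0.17  ]
scene
red [316.25  71.25] 4 [0.2356 0.0617 0.17  ]
red [290.86 184.5 ] 14 [ 0.5882 -0.0092  0.17  ]
blue [592.76  14.42] 1240 [0.0554 0.8491 0.186 ]
blue [35.75 16.5 ] 4 [-0.0164 -0.7275  0.186 ]
blue [28.75 19.5 ] 4 [-0.0039 -0.744   0.186 ]
blue [598.86  29.  ] 7 [0.1193 0.8421 0.186 ]
blue [620.49  32.67] 51 [0.1368 0.896  0.186 ]
blue [589.25  31.75] 8 [0.1299 0.8111 0.186 ]
blue [611.38  31.12] 8 [0.1294 0.8734 0.186 ]
blue [595.22  36.22] 9 [0.149  0.8205 0.186 ]
blue [597.    32.75] 4 [0.1349 0.8309 0.186 ]
blue [602.8  34.5] 10 [0.1427 0.8441 0.186 ]
blue [591.25  36.25] 4 [0.1488 0.8096 0.186 ]
blue [609.8  34.8] 5 [0.1446 0.8629 0.186 ]
blue [583.  37.] 5 [0.151  0.7859 0.186 ]
blue [610.97  39.45] 38 [0.1638 0.8585 0.186 ]
blue [586.25  41.25] 12 [0.1686 0.7884 0.186 ]
blue [601.18  39.09] 11 [0.1614 0.8323 0.186 ]
blue [595.17  41.67] 6 [0.1712 0.8119 0.186 ]
blue [280.14 172.38] 21 [ 0.5663 -0.0314  0.186 ]
blue [379.2 171.6] 5 [0.574  0.1829 0.186 ]
blue [306.62 178.38] 21 [0.5848 0.0254 0.186 ]
blue [341.33 176.  ] 6 [0.582  0.1002 0.186 ]
blue [335.88 177.  ] 8 [0.5841 0.0883 0.186 ]
blue [346.5  177.25] 4 [0.5857 0.1111 0.186 ]
blue [373.75 181.  ] 4 [0.5982 0.1684 0.186 ]
blue [368.62 187.25] 8 [0.6138 0.1557 0.186 ]
```

View pics/topz.png

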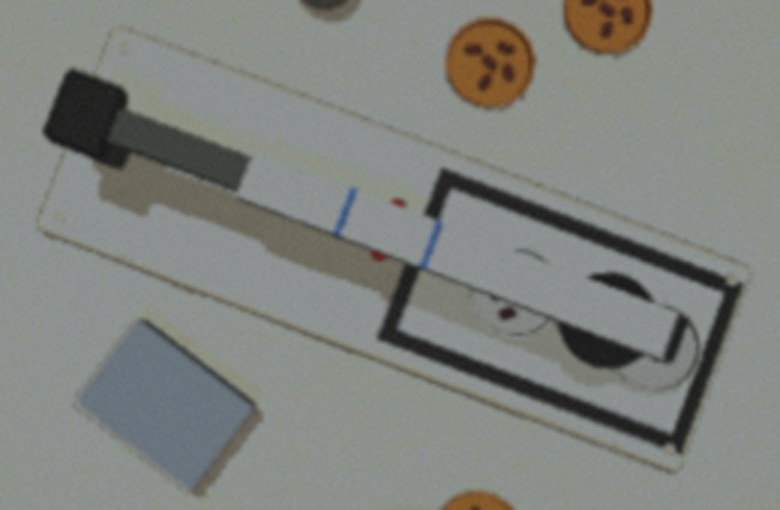

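View pics/scz.png

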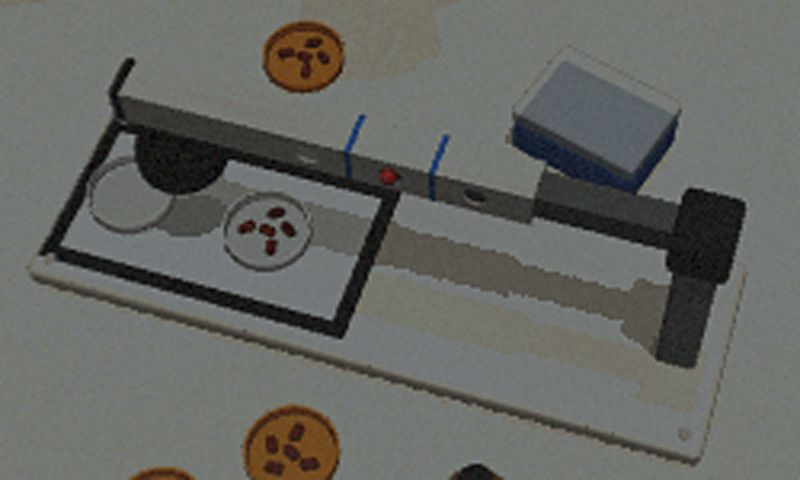

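```bash
python3 - <<'E'
import pickle,cv2,numpy as np
from h import *
d=pickle.load(open("f0.pkl","rb"))
T,S=d["top"],d["scene"]
for f in(T,S):print("cam",(-f["R"].T@f["t"]).round(3))
z=lambda x,y:(220+(x+.5)/3-.5,110+(y+.5)/3-.5)
zs=lambda x,y:(170+(x+.5)/3.2-.5,130+(y+.5)/3.2-.5)
a=onz(T,z(398,203),.17);b=onz(T,z(378,255),.17)
print("buttons",a,b,(a+b)/2,np.linalg.norm(a-b),np.degrees(np.arctan2(*(a-b)[1::-1])))
l=onz(T,z(345,211.5),.186);r=onz(T,z(431,244),.186)
print("bands",l,r,(l+r)/2,np.linalg.norm(l-r),np.degrees(np.arctan2(*(l-r)[1::-1])))
print("bandw",[np.linalg.norm(onz(T,z(*p),.186)-onz(T,z(*q),.186)) for p,q in(((354,188),(336,235)),((440,221),(422,267)))])
# far button two-view
print("far btn 2view",two(T,z(398,203),S,(290.86,184.5)))
# scene far band tops
l2=onz(S,zs(446,136),.186);r2=onz(S,zs(363,116),.186);print("scene band near-camera-top?",l2,r2)
# scene bands: far edge of the top (visible edge between top and +x side)
l3=onz(S,zs(437,168),.186);r3=onz(S,zs(348,150),.186);print(l3,r3,np.linalg.norm(l3-r3))
# inner bar, dir: tube end corners and tube lamp end
p=onz(T,z(245,173),.186);q=onz(T,z(673,337),.186);print("tube ends",p,q,np.linalg.norm(p-q),np.degrees(np.arctan2(*(p-q)[1::-1])))
cx=[onz(T,z(*p),.02) for p in((110,27),(38,230),(748,275),(676,470))];print(np.array(cx).round(3))
for i,j in((0,2),(1,3)):print("base dir",np.degrees(np.arctan2(*(cx[i]-cx[j])[1::-1])),np.linalg.norm(cx[i]-cx[j]))
print("seed dish",onz(S,zs(268,231),.027),"empty",onz(S,zs(131,194),.03),"clamp top",onz(T,z(88,112),.188))
print("box",[onz(T,z(*p),.053).round(3) for p in((140,318),(260,410),(195,492),(75,402))])
E
```

```text
cam [0.514 0.046 1.18 ]
cam [1.18  0.02  1.025]
buttons [ 0.59148819 -0.01147301  0.17      ] [0.55674584 0.00111052 0.17      ] [ 0.57411701 -0.00518124  0.17      ] 0.03695099014725627 -19.910174460433424
bands [0.583959   0.02387108 0.186     ] [ 0.56398566 -0.03257485  0.186     ] [ 0.57397233 -0.00435189  0.186     ] 0.05987552451816043 70.51372257341792
bandw [np.float64(0.03285890256046027), np.float64(0.03225020437433185)]
far btn 2view (array([ 0.59117571, -0.01013284,  0.17445006]), np.float64(0.002170239880722709))
scene band near-camera-top? [0.56855649 0.03116175 0.186     ] [ 0.54907379 -0.02487174  0.186     ]
[0.59465951 0.02420875 0.186     ] [ 0.5771765  -0.03513731  0.186     ] 0.06186768533011921
tube ends [0.60773078 0.08958727 0.186     ] [ 0.5064528 -0.1930386  0.186    ] 0.3002242729730017 70.28503911867793
[[ 0.734  0.204  0.02 ]
 [ 0.577  0.254  0.02 ]
 [ 0.554 -0.291  0.02 ]
 [ 0.403 -0.237  0.02 ]]
base dir 69.98480017298591 0.5266017985715008
base dir 70.5934646189609 0.521039233092459
seed dish [ 0.53703177 -0.10755522  0.027     ] empty [ 0.4996351  -0.21577073  0.03      ] clamp top [0.64562021 0.19340768 0.188     ]
box [array([0.511, 0.17 , 0.053]), array([0.446, 0.08 , 0.053]), array([0.384, 0.127, 0.053]), array([0.448, 0.217, 0.053])]
```

{"fn": "move_arm", "kwargs": {"rows": [{"tz": -0.01,"az": -8,"jaw": 0},{"tz": -0.01,"az": -8,"jaw": 0},{"tz": -0.01,"az": -8,"jaw": 0},{"tz": -0.01,"az": -8,"jaw": 0},{"tz": -0.01,"az": -8,"jaw": 0},{"tz": -0.01,"az": -8,"jaw": 0},{"tz": -0.01,"az": -7,"jaw": 0},{"jaw": 0}]}}

```text
schema error: expected keys tx, ty, tz, ax, ay, az, jaw
```

```bash
cat >> h.py <<'E'
from scipy.spatial.transform import Rotation
def rep(goal=None,yaw=70.3):
    from plant import manip
    s=manip.state();q=s["tool_rot"];R=Rotation.from_quat([q[1],q[2],q[3],q[0]]).as_matrix()
    print("t",s["time"],"pos",s["tool_pos"].round(4),"F",s["contact_force"].round(1),"T",s["ft_torque"].round(2),"w",round(s["gripper_width"],3))
    print("tool x yaw",np.degrees(np.arctan2(R[1,0],R[0,0])).round(2),"z",R[:,2].round(4))
    if goal is not None:print("shift in tool",(R.T@(np.array(goal)-s["tool_pos"])).round(4))
    c,sn=np.cos(np.radians(yaw)),np.sin(np.radians(yaw));Rg=np.array([[c,sn,0],[sn,-c,0],[0,0,-1.]])
    print("turn in tool",Rotation.from_matrix(R.T@Rg).as_rotvec(degrees=True).round(2));print("q",s["joint_pos"].round(2))
E
python3 -c "
from h import *
rep((0.574,-.0045,.27))"
```

```text
t 0.15 pos [ 0.1671 -0.6017  0.2303] F [ 0.6 -0.1 -0.2] T [-0.01  0.01 -0.02] w 0.998
tool x yaw 15.52 z [-2.0e-04  1.6e-03 -1.0e+00]
shift in tool [ 0.5518 -0.4667 -0.0388]
turn in tool [ -0.08  -0.06 -54.78]
q [-1.42  0.05  1.61  0.    1.48 -0.12]
```

All keys are required.

{"fn": "move_arm", "kwargs": {"rows": [{"tx": 0,"ty": 0,"tz": -0.01,"ax": 0,"ay": 0,"az": -8,"jaw": 0},{"tx": 0,"ty": 0,"tz": -0.01,"ax": 0,"ay": 0,"az": -8,"jaw": 0},{"tx": 0,"ty": 0,"tz": -0.01,"ax": 0,"ay": 0,"az": -8,"jaw": 0},{"tx": 0,"ty": 0,"tz": -0.01,"ax": 0,"ay": 0,"az": -8,"jaw": 0},{"tx": 0,"ty": 0,"tz": -0.01,"ax": 0,"ay": 0,"az": -8,"jaw": 0},{"tx": 0,"ty": 0,"tz": -0.01,"ax": 0,"ay": 0,"az": -8,"jaw": 0},{"tx": 0,"ty": 0,"tz": -0.01,"ax": 0,"ay": 0,"az": -7,"jaw": 0},{"tx": 0,"ty": 0,"tz": 0,"ax": 0,"ay": 0,"az": 0,"jaw": 0}]}}

```text
time: 0.95
tool_pos: [0.1668, -0.5997, 0.2974]
tool_rot: [-0.005, 0.805, 0.593, 0.003]
contact_force: [-0.3, -0.6, 0.4]
gripper_width: 1.004
```

```bash
python3 -c "
from h import *
rep((0.574,-.0045,.27))"
```

```text
t 0.95 pos [ 0.1668 -0.5997  0.2974] F [-0.3 -0.6  0.4] T [0.02 0.01 0.02] w 1.004
tool x yaw 72.74 z [-0.0016  0.0108 -0.9999]
shift in tool [0.689  0.2124 0.0332]
turn in tool [-0.29 -0.56  2.44]
q [-1.42  0.02  1.53  0.    1.6  -1.12]
```

{"fn": "move_arm", "kwargs": {"rows": [{"tx": 0.045,"ty": 0.014,"tz": 0,"ax": 0,"ay": -0.5,"az": 2.4,"jaw": 0},{"tx": 0.045,"ty": 0.014,"tz": 0,"ax": 0,"ay": 0,"az": 0,"jaw": 0},{"tx": 0.045,"ty": 0.014,"tz": 0,"ax": 0,"ay": 0,"az": 0,"jaw": 0},{"tx": 0.045,"ty": 0.014,"tz": 0,"ax": 0,"ay": 0,"az": 0,"jaw": 0},{"tx": 0.045,"ty": 0.014,"tz": 0,"ax": 0,"ay": 0,"az": 0,"jaw": 0},{"tx": 0.045,"ty": 0.014,"tz": 0,"ax": 0,"ay": 0,"az": 0,"jaw": 0},{"tx": 0.045,"ty": 0.014,"tz": 0,"ax": 0,"ay": 0,"az": 0,"jaw": 0},{"tx": 0.045,"ty": 0.014,"tz": 0,"ax": 0,"ay": 0,"az": 0,"jaw": 0},{"tx": 0.045,"ty": 0.014,"tz": 0,"ax": 0,"ay": 0,"az": 0,"jaw": 0},{"tx": 0.045,"ty": 0.014,"tz": 0,"ax": 0,"ay": 0,"az": 0,"jaw": 0},{"tx": 0.045,"ty": 0.014,"tz": 0,"ax": 0,"ay": 0,"az": 0,"jaw": 0},{"tx": 0.045,"ty": 0.014,"tz": 0,"ax": 0,"ay": 0,"az": 0,"jaw": 0}]}}

```text
time: 2.15
tool_pos: [0.5211, -0.1386, 0.2866]
tool_rot: [-0.007, 0.832, 0.555, -0.001]
contact_force: [0.2, -0.4, -0.0]
gripper_width: 1.001
```

```bash
python3 -c "
from h import *
rep((0.574,-.0045,.27))"
```

```text
t 2.15 pos [ 0.5211 -0.1386  0.2866] F [ 0.2 -0.4 -0. ] T [ 0.   -0.02  0.04] w 1.001
tool x yaw 67.44 z [-0.0099  0.0108 -0.9999]
shift in tool [ 0.1441 -0.0024  0.0175]
turn in tool [-0.75 -0.37 -2.86]
q [-0.4  -0.17  1.74  0.01  1.59 -0.01]
```

{"fn": "move_arm", "kwargs": {"rows": [{"tx": 0.036,"ty": -0.001,"tz": 0,"ax": -0.7,"ay": -0.4,"az": -2.8,"jaw": 0},{"tx": 0.036,"ty": 0,"tz": 0,"ax": 0,"ay": 0,"az": 0,"jaw": 0},{"tx": 0.036,"ty": 0,"tz": 0,"ax": 0,"ay": 0,"az": 0,"jaw": 0},{"tx": 0.03,"ty": 0,"tz": 0,"ax": 0,"ay": 0,"az": 0,"jaw": 0},{"tx": 0,"ty": 0,"tz": 0,"ax": 0,"ay": 0,"az": 0,"jaw": 0}]}}

```text
time: 2.65
tool_pos: [0.5706, 0.002, 0.281]
tool_rot: [-0.003, 0.819, 0.573, -0.002]
contact_force: [0.1, -0.6, -0.5]
gripper_width: 1.004
```

```bash
python3 - <<'E'
from h import *
rep((0.574,-.0045,.22))
from plant import manip
import pickle
f=manip.grab_frame("wrist");pickle.dump(f,open("w1.pkl","wb"))
cv2.imwrite("pics/wrist1.png",f["color"][:,:,::-1])
E
```

```text
t 2.65 pos [0.5706 0.002  0.281 ] F [ 0.1 -0.6 -0.5] T [-0.05  0.01 -0.  ] w 1.004
tool x yaw 69.93 z [-0.007   0.0022 -1.    ]
shift in tool [-0.0049  0.0058  0.0609]
turn in tool [-0.42  0.02 -0.37]
q [-0.13 -0.1   1.68  0.    1.57  0.22]
```

View pics/wrist1.png

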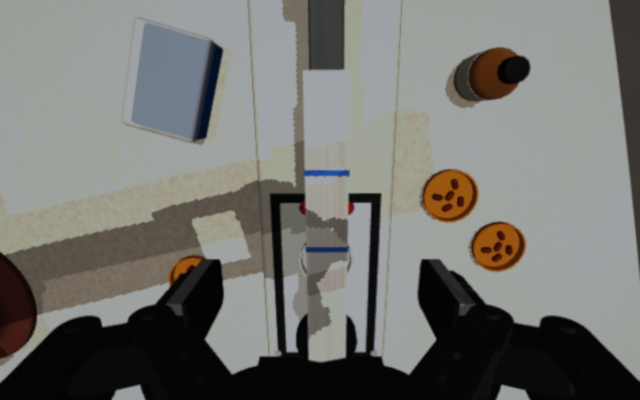

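The wrist view has the bands at about (327,173) and (327,250), and the buttons at (303,208) and (350,208). I'll measure these more precisely.

```bash
python3 - <<'E'
from h import *
import pickle
f=pickle.load(open("w1.pkl","rb"))
hsv=cv2.cvtColor(f["color"],cv2.COLOR_RGB2HSV);H,S,V=[hsv[...,i].astype(int) for i in range(3)]
roi=np.zeros(H.shape,bool);roi[150:265,290:365]=1
bl=[];rd=[]
for c,a in blobs(roi&(H>95)&(H<130)&(S>120),20):p=onz(f,c,.186);print("blue",c,a,p.round(4));bl.append(p)
for c,a in blobs(roi&((H<6)|(H>172))&(S>140),10):p=onz(f,c,.17);print("red",c,a,p.round(4));rd.append(p)
if len(bl)==2:print((bl[0]+bl[1])/2,np.linalg.norm(bl[0]-bl[1]),np.degrees(np.arctan2(*(bl[0]-bl[1])[1::-1])))
if len(rd)==2:print((rd[0]+rd[1])/2,np.linalg.norm(rd[0]-rd[1]))
E
```

```text
blue [325.68 172.95] 219 [0.5825 0.0248 0.186 ]
blue [326.5  249.48] 166 [ 0.5627 -0.032   0.186 ]
red [302.31 206.79] 52 [0.5549 0.0027 0.17  ]
red [350.33 206.43] 42 [ 0.591  -0.0101  0.17  ]
[ 0.57260625 -0.00358079  0.186     ] 0.06012840410745752 70.73820251235597
[ 0.57290916 -0.00372026  0.17      ] 0.03831612697865736
```

{"fn": "move_arm", "kwargs": {"rows": [{"tx": -0.005,"ty": 0.0045,"tz": 0.02,"ax": -0.4,"ay": 0,"az": -0.5,"jaw": 0},{"tx": 0,"ty": 0,"tz": 0.02,"ax": 0,"ay": 0,"az": 0,"jaw": 0},{"tx": 0,"ty": 0,"tz": 0.02,"ax": 0,"ay": 0,"az": 0,"jaw": 0},{"tx": 0,"ty": 0,"tz": 0,"ax": 0,"ay": 0,"az": 0,"jaw": 0}]}}

```text
time: 3.1
tool_pos: [0.5714, -0.009, 0.2178]
tool_rot: [0.001, 0.82, 0.573, -0.002]
contact_force: [-0.1, 0.1, -0.6]
gripper_width: 1.002
```

```bash
python3 -c "
from h import *
rep((0.5732,-.004,.1505),70.5)"
```

```text
t 3.1 pos [ 0.5714 -0.009   0.2178] F [-0.1  0.1 -0.6] T [ 0.02  0.05 -0.02] w 1.002
tool x yaw 69.87 z [-0.0019 -0.0031 -1.    ]
shift in tool [0.0056 0.     0.0673]
turn in tool [-0.04  0.2  -0.63]
q [-0.14 -0.06  1.75 -0.    1.46  0.21]
```

{"fn": "move_arm", "kwargs": {"rows": [{"tx": 0.004,"ty": 0,"tz": 0.015,"ax": 0,"ay": 0.2,"az": -0.6,"jaw": 0},{"tx": 0.0015,"ty": 0,"tz": 0.015,"ax": 0,"ay": 0,"az": 0,"jaw": 0},{"tx": 0,"ty": 0,"tz": 0.015,"ax": 0,"ay": 0,"az": 0,"jaw": 0},{"tx": 0,"ty": 0,"tz": 0.012,"ax": 0,"ay": 0,"az": 0,"jaw": 0},{"tx": 0,"ty": 0,"tz": 0.008,"ax": 0,"ay": 0,"az": 0,"jaw": 0},{"tx": 0,"ty": 0,"tz": 0,"ax": 0,"ay": 0,"az": 0,"jaw": 0}]}}

```text
time: 3.7
tool_pos: [0.5735, -0.0055, 0.1487]
tool_rot: [0.0, 0.818, 0.575, 0.0]
contact_force: [-1.5, 0.2, -0.1]
gripper_width: 1.005
```

```bash
python3 -c "
from h import *
rep((0.5732,-.004,.1505),70.5)"
```

```text
t 3.7 pos [ 0.5735 -0.0055  0.1487] F [-1.5  0.2 -0.1] T [-0.   -0.01  0.02] w 1.005
tool x yaw 70.25 z [ 6.e-04 -3.e-04 -1.e+00]
shift in tool [ 0.0013 -0.0008 -0.0018]
turn in tool [ 0.04  0.   -0.25]
q [-0.14 -0.    1.81 -0.    1.33  0.21]
```

{"fn": "move_arm", "kwargs": {"rows": [{"tx": 0.0013,"ty": -0.0008,"tz": -0.001,"ax": 0,"ay": 0,"az": -0.2,"jaw": 90},{"tx": 0,"ty": 0,"tz": 0,"ax": 0,"ay": 0,"az": 0,"jaw": 90},{"tx": 0,"ty": 0,"tz": 0,"ax": 0,"ay": 0,"az": 0,"jaw": 90},{"tx": 0,"ty": 0,"tz": 0,"ax": 0,"ay": 0,"az": 0,"jaw": 90},{"tx": 0,"ty": 0,"tz": 0,"ax": 0,"ay": 0,"az": 0,"jaw": 90}]}}

```text
time: 4.2
tool_pos: [0.5748, -0.0039, 0.1523]
tool_rot: [0.002, 0.817, 0.577, 0.002]
contact_force: [0.3, 0.6, -0.1]
gripper_width: 0.648
```

```bash
python3 - <<'E'
from h import *
rep((0.5732,-.004,.1505),70.5)
from plant import manip
f=manip.grab_frame("wrist")
cv2.imwrite("pics/wrist2.png",f["color"][:,:,::-1])
E
```

```text
t 4.2 pos [ 0.5748 -0.0039  0.1523] F [ 0.3  0.6 -0.1] T [-0.01  0.02  0.01] w 0.648
tool x yaw 70.49 z [ 4.9e-03 -8.0e-04 -1.0e+00]
shift in tool [-0.0006 -0.0015  0.0018]
turn in tool [ 0.28 -0.05 -0.01]
q [-0.14 -0.01  1.81 -0.    1.34  0.2 ]
```

View pics/wrist2.png

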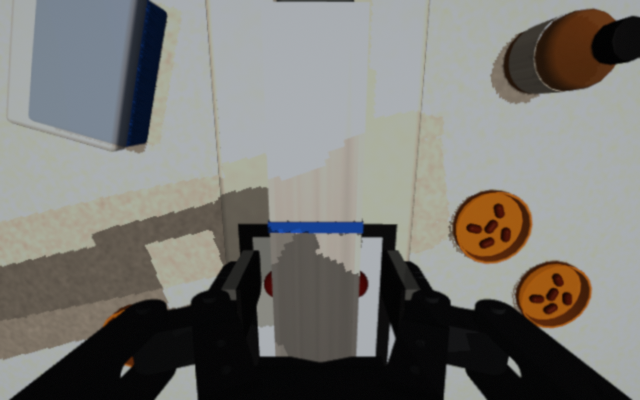

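The pads straddle the two buttons, which sit at (268,284) and (364,284). The midpoint of the fingers is about 2 mm too far in tool +y, so I'll correct that and close in stages.

{"fn": "move_arm", "kwargs": {"rows": [{"tx": -0.0005,"ty": -0.0017,"tz": 0.0015,"ax": 0.3,"ay": 0,"az": 0,"jaw": 110},{"tx": 0,"ty": 0,"tz": 0,"ax": 0,"ay": 0,"az": 0,"jaw": 115},{"tx": 0,"ty": 0,"tz": 0,"ax": 0,"ay": 0,"az": 0,"jaw": 120},{"tx": 0,"ty": 0,"tz": 0,"ax": 0,"ay": 0,"az": 0,"jaw": 120}]}}

```text
time: 4.65
tool_pos: [0.573, -0.0039, 0.151]
tool_rot: [-0.0, 0.817, 0.577, 0.0]
contact_force: [0.0, 0.1, 0.5]
gripper_width: 0.528
```

```bash
python3 - <<'E'
from h import *
rep((0.5732,-.004,.1505),70.5)
from plant import manip
f=manip.grab_frame("wrist")
cv2.imwrite("pics/wrist3.png",cv2.resize(f["color"][200:400,180:460,::-1],None,fx=2.8,fy=2.8))
E
```

```text
t 4.65 pos [ 0.573  -0.0039  0.151 ] F [0.  0.1 0.5] T [ 0.03 -0.02  0.02] w 0.528
tool x yaw 70.48 z [ 1.e-04  1.e-03 -1.e+00]
shift in tool [-0.0001  0.0002  0.0005]
turn in tool [-0.02 -0.05 -0.02]
q [-0.14 -0.01  1.81  0.    1.34  0.2 ]
```

View pics/wrist3.png

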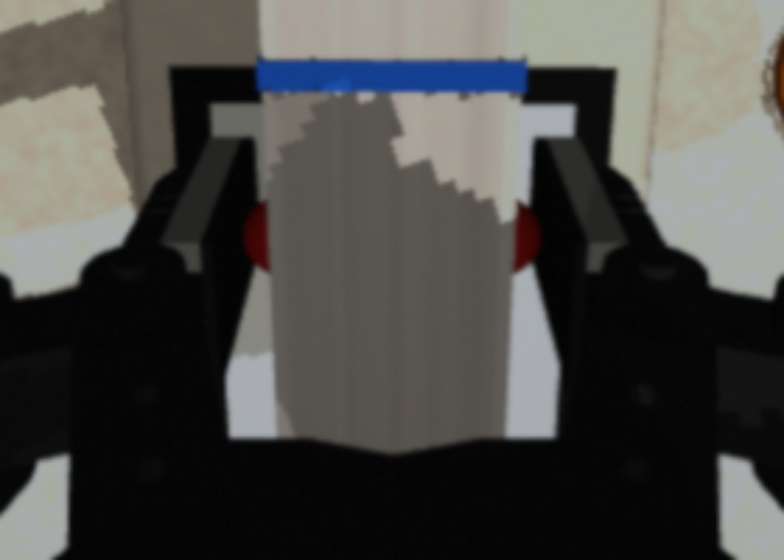

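Now centred to within 0.5 mm; the left and right gaps at the buttons match. Closing.

{"fn": "move_arm", "kwargs": {"rows": [{"tx": 0,"ty": 0,"tz": 0,"ax": 0,"ay": 0,"az": 0,"jaw": 140},{"tx": 0,"ty": 0,"tz": 0,"ax": 0,"ay": 0,"az": 0,"jaw": 160},{"tx": 0,"ty": 0,"tz": 0,"ax": 0,"ay": 0,"az": 0,"jaw": 255},{"tx": 0,"ty": 0,"tz": 0,"ax": 0,"ay": 0,"az": 0,"jaw": 255},{"tx": 0,"ty": 0,"tz": 0,"ax": 0,"ay": 0,"az": 0,"jaw": 255}]}}

```text
time: 5.2
tool_pos: [0.5727, -0.0037, 0.1521]
tool_rot: [-0.001, 0.817, 0.577, -0.0]
contact_force: [-1.4, -0.2, 1.9]
gripper_width: 0.364
```

```bash
python3 - <<'E'
from h import *
rep((0.5732,-.004,.1505),70.5)
from plant import manip
f=manip.grab_frame("wrist")
cv2.imwrite("pics/wrist4.png",cv2.resize(f["color"][200:400,180:460,::-1],None,fx=2.8,fy=2.8))
E
```

```text
t 5.2 pos [ 0.5727 -0.0037  0.1521] F [-1.4 -0.2  1.9] T [ 0.05  0.14 -0.08] w 0.364
tool x yaw 70.46 z [-9.0e-04  1.2e-03 -1.0e+00]
shift in tool [-0.0001  0.0006  0.0016]
turn in tool [-0.07 -0.05 -0.04]
q [-0.14 -0.01  1.81  0.    1.34  0.2 ]
```

View pics/wrist4.png

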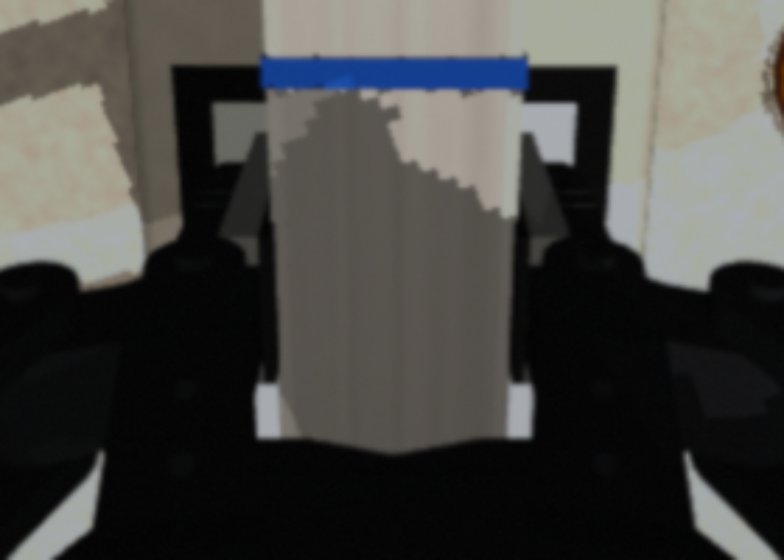

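The opening is 0.364 × 85 ≈ 31 mm, so the pads are on the tube and both buttons are flush. Next I slide it towards the post (tool +x).

{"fn": "move_arm", "kwargs": {"rows": [{"tx": 0.005,"ty": 0,"tz": 0,"ax": 0,"ay": 0,"az": 0,"jaw": 255},{"tx": 0.006,"ty": 0,"tz": 0,"ax": 0,"ay": 0,"az": 0,"jaw": 255},{"tx": 0.006,"ty": 0,"tz": 0,"ax": 0,"ay": 0,"az": 0,"jaw": 255},{"tx": 0.006,"ty": 0,"tz": 0,"ax": 0,"ay": 0,"az": 0,"jaw": 255}]}}

```text
time: 5.65
tool_pos: [0.5772, 0.009, 0.1521]
tool_rot: [0.004, 0.817, 0.576, -0.01]
contact_force: [-7.2, -6.8, 2.6]
gripper_width: 0.372
```

```bash
python3 - <<'E'
from h import *
rep((0.573+.06*.334,-.004+.06*.943,.1505),70.5)
from plant import manip
f=manip.grab_frame("scene")
cv2.imwrite("pics/s5.png",cv2.resize(f["color"][130:280,170:420,::-1],None,fx=3.2,fy=3.2))
E
```

```text
t 5.65 pos [0.5772 0.009  0.1521] F [-7.2 -6.8  2.6] T [-0.48  0.38  0.09] w 0.372
tool x yaw 70.34 z [-0.0109 -0.0181 -0.9998]
shift in tool [0.0464 0.0003 0.0006]
turn in tool [-0.24  1.19 -0.17]
q [-0.1   0.01  1.79 -0.02  1.35  0.24]
```

View pics/s5.png

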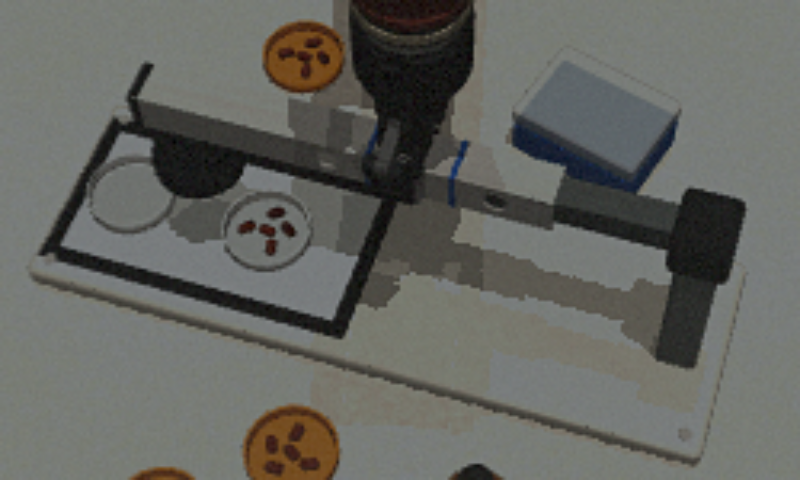

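The tube is sliding with the grip, about 14 mm so far, and the force is low. I'll carry on.

{"fn": "move_arm", "kwargs": {"rows": [{"tx": 0.007,"ty": 0,"tz": 0,"ax": 0,"ay": 0.4,"az": 0,"jaw": 255},{"tx": 0.007,"ty": 0,"tz": 0,"ax": 0,"ay": 0.4,"az": 0,"jaw": 255},{"tx": 0.007,"ty": 0,"tz": 0,"ax": 0,"ay": 0.3,"az": 0,"jaw": 255},{"tx": 0.007,"ty": 0,"tz": 0,"ax": 0,"ay": 0,"az": 0,"jaw": 255},{"tx": 0.007,"ty": 0,"tz": 0,"ax": 0,"ay": 0,"az": 0,"jaw": 255}]}}

```text
time: 6.2
tool_pos: [0.5862, 0.0344, 0.1521]
tool_rot: [0.004, 0.817, 0.576, -0.011]
contact_force: [-8.2, -7.1, 3.4]
gripper_width: 0.366
```

```bash
python3 - <<'E'
from h import *
rep((0.573+.06*.334,-.004+.06*.943,.1505),70.5)
E
```

```text
t 6.2 pos [0.5862 0.0344 0.1521] F [-8.2 -7.1  3.4] T [-0.48  0.17  0.24] w 0.366
tool x yaw 70.33 z [-0.0132 -0.0195 -0.9997]
shift in tool [0.0195 0.0003 0.0012]
turn in tool [-0.34  1.3  -0.18]
q [-0.06  0.03  1.77 -0.02  1.35  0.29]
```

{"fn": "move_arm", "kwargs": {"rows": [{"tx": 0.006,"ty": 0,"tz": 0,"ax": 0,"ay": 0.3,"az": 0,"jaw": 255},{"tx": 0.006,"ty": 0,"tz": 0,"ax": 0,"ay": 0.3,"az": 0,"jaw": 255},{"tx": 0.005,"ty": 0,"tz": 0,"ax": 0,"ay": 0,"az": 0,"jaw": 255}]}}

```text
time: 6.5
tool_pos: [0.5911, 0.0481, 0.1521]
tool_rot: [0.003, 0.817, 0.576, -0.009]
contact_force: [-5.7, -1.6, 2.3]
gripper_width: 0.365
```

```bash
python3 - <<'E'
from h import *
rep((0.573+.06*.334,-.004+.06*.943,.1505),70.5)
E
```

```text
t 6.5 pos [0.5911 0.0481 0.1521] F [-5.7 -1.6  2.3] T [-0.05 -0.16  0.09] w 0.365
tool x yaw 70.35 z [-0.0117 -0.0154 -0.9998]
shift in tool [0.0049 0.0003 0.0016]
turn in tool [-0.34  1.06 -0.16]
q [-0.04  0.05  1.75 -0.02  1.35  0.31]
```

{"fn": "move_arm", "kwargs": {"rows": [{"tx": 0.003,"ty": 0,"tz": 0,"ax": 0,"ay": 0.3,"az": 0,"jaw": 255},{"tx": 0.003,"ty": 0,"tz": 0,"ax": 0,"ay": 0.3,"az": 0,"jaw": 255},{"tx": 0.003,"ty": 0,"tz": 0,"ax": 0,"ay": 0,"az": 0,"jaw": 255}]}}

```text
time: 6.8
tool_pos: [0.5933, 0.0543, 0.1521]
tool_rot: [0.002, 0.817, 0.576, -0.008]
contact_force: [-10.6, -14.1, 6.1]
gripper_width: 0.367
```

```bash
python3 - <<'E'
from h import *
rep((0.573+.06*.334,-.004+.06*.943,.1505),70.5)
from plant import manip
f=manip.grab_frame("scene")
cv2.imwrite("pics/s6.png",cv2.resize(f["color"][130:280,170:420,::-1],None,fx=3.2,fy=3.2))
E
```

```text
t 6.8 pos [0.5933 0.0543 0.1521] F [-10.6 -14.1   6.1] T [-2.08  0.76 -0.01] w 0.367
tool x yaw 70.38 z [-0.011  -0.013  -0.9999]
shift in tool [-0.0017  0.0003  0.0016]
turn in tool [-0.35  0.91 -0.12]
q [-0.03  0.05  1.75 -0.01  1.35  0.32]
```

View pics/s6.png

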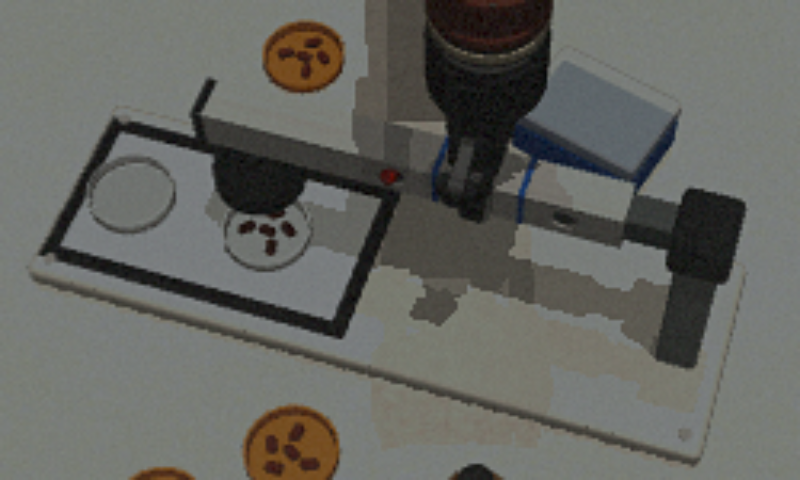

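The far button has popped out, visible at (390,177) in the crop, and the force rose to about 18 N, so the tube has hit the lock. I'll ease back, release and rise.

{"fn": "move_arm", "kwargs": {"rows": [{"tx": -0.001,"ty": 0,"tz": 0,"ax": 0,"ay": 0,"az": 0,"jaw": 255},{"tx": 0,"ty": 0,"tz": 0,"ax": 0,"ay": 0,"az": 0,"jaw": 140},{"tx": 0,"ty": 0,"tz": 0,"ax": 0,"ay": 0,"az": 0,"jaw": 100},{"tx": 0,"ty": 0,"tz": 0,"ax": 0,"ay": 0,"az": 0,"jaw": 50},{"tx": 0,"ty": 0,"tz": 0,"ax": 0,"ay": 0,"az": 0,"jaw": 0},{"tx": 0,"ty": 0,"tz": 0,"ax": 0,"ay": 0,"az": 0,"jaw": 0},{"tx": 0,"ty": 0,"tz": 0,"ax": 0,"ay": 0,"az": 0,"jaw": 0}]}}

```text
time: 7.55
tool_pos: [0.5935, 0.0544, 0.1506]
tool_rot: [0.001, 0.817, 0.576, -0.007]
contact_force: [-0.3, -0.2, 0.0]
gripper_width: 0.998
```

```bash
python3 - <<'E'
from h import *
rep((0.573+.06*.334,-.004+.06*.943,.1505),70.5)
E
```

```text
t 7.55 pos [0.5935 0.0544 0.1506] F [-0.3 -0.2  0. ] T [ 0.04  0.02 -0.03] w 0.998
tool x yaw 70.38 z [-0.0106 -0.0101 -0.9999]
shift in tool [-0.0018  0.0002  0.0001]
turn in tool [-0.38  0.75 -0.12]
q [-0.03  0.05  1.75 -0.01  1.35  0.32]
```

{"fn": "move_arm", "kwargs": {"rows": [{"tx": 0,"ty": 0,"tz": -0.02,"ax": 0,"ay": 0.7,"az": 0,"jaw": 0},{"tx": 0,"ty": 0,"tz": -0.03,"ax": 0,"ay": 0,"az": 0,"jaw": 0},{"tx": 0,"ty": 0,"tz": -0.03,"ax": 0,"ay": 0,"az": 0,"jaw": 0},{"tx": 0,"ty": 0,"tz": -0.03,"ax": 0,"ay": 0,"az": 0,"jaw": 0},{"tx": -0.02,"ty": 0,"tz": -0.02,"ax": 0,"ay": 0,"az": 0,"jaw": 0},{"tx": -0.04,"ty": 0,"tz": 0,"ax": 0,"ay": 0,"az": 0,"jaw": 0},{"tx": -0.04,"ty": 0,"tz": 0,"ax": 0,"ay": 0,"az": 0,"jaw": 0},{"tx": 0,"ty": 0,"tz": 0,"ax": 0,"ay": 0,"az": 0,"jaw": 0}]}}

```text
time: 8.35
tool_pos: [0.56, -0.0416, 0.2858]
tool_rot: [-0.002, 0.816, 0.578, -0.003]
contact_force: [0.9, 0.9, -0.1]
gripper_width: 0.998
```

```bash
python3 - <<'E'
from h import *
rep()
from plant import manip
import pickle
d={}
for n in("scene","wrist","top"):
    d[n]=manip.grab_frame(n);cv2.imwrite(f"pics/{n}7.png",d[n]["color"][:,:,::-1])
cv2.imwrite("pics/s7z.png",cv2.resize(d["scene"]["color"][130:280,170:420,::-1],None,fx=3.2,fy=3.2))
pickle.dump(d,open("f7.pkl","wb"))
E
```

```text
t 8.35 pos [ 0.56   -0.0416  0.2858] F [ 0.9  0.9 -0.1] T [ 0.03 -0.03 -0.03] w 0.998
tool x yaw 70.6 z [-6.5e-03  5.0e-04 -1.0e+00]
turn in tool [-0.36  0.1   0.3 ]
q [-0.21 -0.12  1.69 -0.    1.58  0.13]
```

View pics/s7z.png

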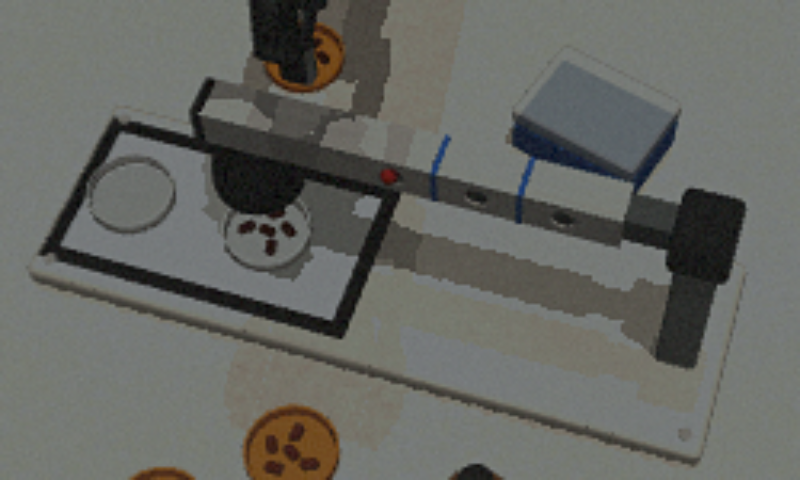

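View pics/wrist7.png

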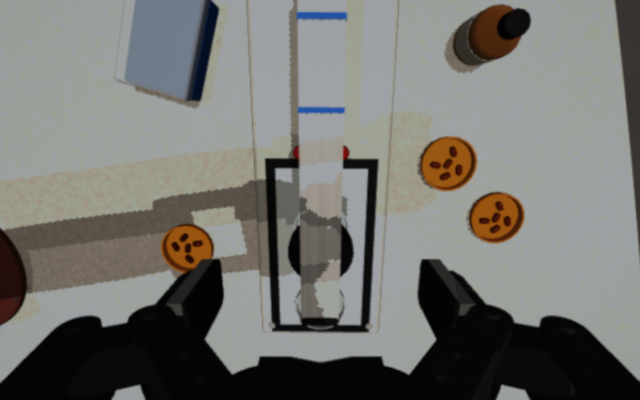

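Both buttons show red, at (297,153) and (345,153) in the wrist view. I'll check how far they stand proud and how far the tube moved.

```bash
python3 - <<'E'
from h import *
import pickle
d=pickle.load(open("f7.pkl","rb"));f=d["wrist"]
hsv=cv2.cvtColor(f["color"],cv2.COLOR_RGB2HSV);H,S,V=[hsv[...,i].astype(int) for i in range(3)]
roi=np.zeros(H.shape,bool);roi[5:165,285:360]=1
bl=[];rd=[]
for c,a in blobs(roi&(H>95)&(H<130)&(S>120),20):p=onz(f,c,.186);print("blue",c,a,p.round(4));bl.append(p)
for c,a in blobs(roi&((H<6)|(H>172))&(S>140),10):p=onz(f,c,.17);print("red",c,a,p.round(4));rd.append(p)
m=(bl[0]+bl[1])/2;r=(rd[0]+rd[1])/2;u=np.array([.336,.942,0])
print("grip-button along y",(m-r)@u,"start",(np.array([.5726,-.0036])-np.array([.5729,-.0037]))@u[:2],"red span",np.linalg.norm(rd[0]-rd[1]))
a=pickle.load(open("f0.pkl","rb"))
for n,b in(("scene",(slice(205,315),slice(200,340))),("scene",(slice(185,205),slice(190,212))),("scene",(slice(200,220),slice(240,275))),("scene",(slice(140,190),slice(335,390)))):
    print(n,np.abs(a[n]["color"][b].astype(int)-d[n]["color"][b]).mean())
E
```

```text
blue [320.6  15.2] 322 [0.6032 0.0826 0.186 ]
blue [319.66 109.66] 259 [0.5827 0.0261 0.186 ]
red [295.46 152.54] 54 [0.5542 0.0022 0.17  ]
red [345.35 153.04] 54 [ 0.5906 -0.011   0.17  ]
grip-button along y 0.06229892571283742 start -6.59999999998867e-06 red span 0.0387674738960004
scene 3.6804112554112556
scene 3.433333333333333
scene 7.4209523809523805
scene 7.7955151515151515
```

View pics/scene7.png

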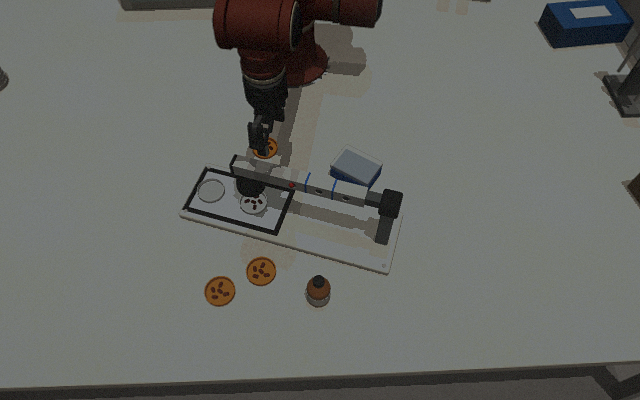

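```bash
python3 -c "
from plant import manip
print(manip.job_done())"
```

```text
the job is handed in; nothing more can be done
None
```

The lamp now hangs over the seed dish. I squeezed both red buttons flush with a centred grip from above, slid the tube one hole towards the post, let go and raised the gripper clear. I handed the job in at about 8.5 s; `job_done` gives no verdict.

- **Position:** in the wrist camera the grip point is 62 mm from the buttons towards the post. One hole is 60 mm, so this fits the stated 2 mm of play plus measuring error.
- **Buttons:** both show out, with a red span of 38.8 mm against 38.3 mm at the start. The push met a firm stop of about 18 N at the hole.
- **Robot:** nothing is touching it. The force read about 1 N, close to its resting noise, and the gripper is open and well above the tube.
- **Other objects:** the dishes, bottle and tip box look unmoved in the camera pictures. I checked this by eye and by a rough picture comparison, which shadows disturbed around the seed dish and the tip box, so I did not measure their positions again.

My first move call was refused because some keys were missing; nothing moved.

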